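# Close up the tin rack and snap both covers shut

## Robot

A 6-joint arm with a two-finger parallel gripper is mounted at the origin on a cart in front of the work surface, level with it; the furniture and walls round the work are solid. World frame = base frame: x ahead of the robot, y to its left, z up, the work surface at z = 0. Lengths are in m, angles in degrees, forces in N, time in s.
With the tool pointing down it reaches from about 0.35 to 0.925 m from the base axis. Payload 6.4 kg.
Tool frame: the origin (TCP) lies between the finger pads; the fingertips stand 19 mm ahead of it and the grasp point (between the pads) is the TCP (finger_overhang is the z of the fingertips in the tool frame, in m); z points along the fingers, y is the line along which they close (so a half turn about z gives the same grasp; the last joint's range is limited). The gripper opens to 85 mm and grips with 20 to 120 N. Pads are 22 mm wide; open, the fingers measure 114 mm over their backs; the gripper's body (76 mm by 85 mm) begins 54 mm behind the grasp point. The pads swing forward as they close: fully open they stand 13 mm farther back than shut.
Start: joints at [60.384, 14.043, 89.255, -0, 76.702, -9.975], TCP at [0.218, 0.612, 0.224] pointing down, gripper open.
Joint ranges: [-179.41, 179.41], [-58.25, 129.5], [7.25, 145.43], [-54.29, 234.29], [11.92, 165.04], [-157.13, 157.13]. Speed limits (degrees/s): [147.25, 147.25, 180, 180, 180, 180].

## Interface

Orientations are given as a 3x3 rotation matrix whose columns are the frame's x, y, z axes.
In Python, from plant import * gives the robot as it stands.
- The arm moves only by the tool jog_arm, never from a script. Its argument "series" is a list of rows, each an object of numbers: "tx", "ty", "tz": the shift along the world's x, y, z scaled (see below); "wx", "wy", "wz": the turn, a rotation vector about the world's x, y, z scaled (see below). A call has 1 to 12 rows; each row is the pose to reach, as a shift and turn from the pose commanded when the call began; what a row does not reach only later rows make up. The controller multiplies each number of a shift by 300 mm and each number of a turn by 60 degrees. A row lasts 1/10 s, in which the tool goes at most 50 mm and 8.59 degrees, less where a joint would pass 70% of its speed; a pose out of reach is approached as far as the arm can. A call with a number of a shift or a turn outside -1 to 1 is refused whole. A call with a gripper value outside its range is refused whole. "hand" is the opening, from -1 (shut) to 1 (fully open), so that 0 is half open, set as the call begins (left out, the last holds). The fingers move at their own pace and stop on an object; "newtons" is the grip in N (left out, the last holds). Time passes only in rows, so rows that repeat a pose let the fingers close. It gives the time, the measured TCP pose, the force, the opening and the grip force at its end, in the units of the state.
- sense(): the state, without advancing time (a new reading comes with each control period).
- grab_frame(name): name is "scene" or "side" or "wrist"; returns the picture (480x640x3 uint8, red, green, blue); there is no depth.
- camera_model(name): a dict with "camera_matrix" (3x3 intrinsics, pixels), "R" (3x3) and "t" (3): a world point X has camera coordinates R X + t; the wrist camera has in their place "mount" (4x4, takes a point from camera to tool coordinates, whose origin is the TCP and whose axes are the flange's). Camera axes: x right, y down, z forward; pixel columns grow to the right and rows downward; lengths in m; the calibration is good to about 2 mm. The wrist camera is an equidistant fisheye: a pixel r from the principal point sees the ray r / f radians off the axis. A picture is of the moment at which its call begins: read the wrist's pose just before it. camera_model takes no time and is no camera call.
- job_done(): hands the job in; it is judged then, once.
The state is a dict: "clock": time; "joint_positions": joint angles; "joint_velocities": joint speeds; "joint_torque": joint torques, N m; "position": TCP position; "ee_rot": TCP orientation; "force": force on the tool from outside, world axes, zero at the start; "torque": the same for the moment, N m; "grip_width": opening from 0.0 (shut) to 1.0 (fully open); "grip_force": force on a finger pad.
Only numpy, scipy, OpenCV 4.12 (cv2) and the standard library are available. Lean on these libraries where they do the work, as an engineer would, in place of code of your own. Each camera call takes 0.05 s, during which the arm holds its last target. There are 200 camera calls.

## Task

Get the tin rack ready to be lifted on to its shelf: the four tins must stand upright in its lane, between the end flaps of its two hinged covers, and both covers must be pressed down until their catches snap and hold them shut. First shut the left cover, then slide the tins along the lane towards its flap until the right-hand one, which still stands out in the mouth of the lane, is clear of the right cover, and shut that too. Leave the things standing round the rack where they are.

Things in the scene. Friction and masses are not known exactly. Their poses are not given: they have to be found in the camera images.
- rack: white sheet-metal rack, fixed, 310 mm long (y, to the robot's left), 108 mm wide (x, away from the robot); origin under its centre, on the counter. A straight lane, 61 mm clear, runs along its middle between walls 30 mm high (58 mm within 61 mm of the middle); cheeks 96 mm high at x +-35, y +-63 mm carry the covers. Between the shut end flaps it is 241 mm long; the four tins together take 230 mm
- cover_left (a joint): left (rack +y) cover. 0 = shut, level; grows as its lip swings up and over towards the rack's middle; 1.57 upright; 2.3 stop. The stiff hinge stays at any angle (1 to 2 N swings it). At 0.21 the lip meets two rounded spring catches: about 9 N straight down on the pad then snaps it to 0, held (12 N to reopen); short of that it springs back to 0.21. Under 0.04 counts as shut
- cover_right (a joint): right (rack -y) cover. 0 = shut, level; grows as its lip swings up and over towards the rack's middle; 1.57 upright; 2.3 stop. The stiff hinge stays at any angle (1 to 2 N swings it). At 0.21 the lip meets two rounded spring catches: about 9 N straight down on the pad then snaps it to 0, held (12 N to reopen); short of that it springs back to 0.21. Under 0.04 counts as shut
- cover_left_hinge (a point): middle of the left cover's hinge line (along rack x; at rack y +63 mm, z 86 mm). The cover, white sheet metal 60 mm wide in x, reaches when shut 60 mm outward (rack +y) from here, level, 7 mm above the tins
- cover_right_hinge (a point): middle of the right cover's hinge line (along rack x; at rack y -63 mm, z 86 mm). The cover, white sheet metal 60 mm wide in x, reaches when shut 60 mm outward (rack -y) from here, level, 7 mm above the tins
- cover_left_lip (a point): middle of the left cover's free edge: a rolled lip, 8 mm thick, 100 mm long, 60 mm from the hinge line; at rack y +123 mm, z 86 mm when shut. On the underside a flap, 58 mm wide, hangs 26 mm down from it and closes the lane's end
- cover_right_lip (a point): middle of the right cover's free edge: a rolled lip, 8 mm thick, 100 mm long, 60 mm from the hinge line; at rack y -123 mm, z 86 mm when shut. On the underside a flap, 58 mm wide, hangs 26 mm down from it and closes the lane's end
- rack_left_end (a point): point on the lane floor (6 mm above the counter) under the left end flap's shut place, rack y +123 mm. The floor and low walls run on 32 mm beyond as an open apron. Two upright spring-steel catches, 107 mm high, stand beside the lane here at rack x +-44 mm, y +128 mm
- rack_right_end (a point): point on the lane floor (6 mm above the counter) under the right end flap's shut place, rack y -123 mm. The floor and low walls run on 32 mm beyond as an open apron. Two upright spring-steel catches, 107 mm high, stand beside the lane here at rack x +-44 mm, y -128 mm
- cover_left_pad (a point): middle of the ribbed black thumb pad (30 x 18 mm) on the upper face of the left cover, 44 mm from its hinge line and 16 mm short of the lip; moves with the cover. z of this frame: out of the cover's upper face; y: from the hinge to the lip
- cover_right_pad (a point): middle of the ribbed black thumb pad (30 x 18 mm) on the upper face of the right cover, 44 mm from its hinge line and 16 mm short of the lip; moves with the cover. z of this frame: out of the cover's upper face; y: from the hinge to the lip
- stock_1: one of four equal round food tins (turquoise label), 57 mm across, 72 mm tall, 180 g, standing in the lane; origin at the middle of its underside, z up. The left-most of the row
- stock_2: one of four equal round food tins (turquoise label), 57 mm across, 72 mm tall, 180 g, standing in the lane; origin at the middle of its underside, z up. Second from the left
- stock_3: one of four equal round food tins (turquoise label), 57 mm across, 72 mm tall, 180 g, standing in the lane; origin at the middle of its underside, z up. Third from the left
- stock_4: one of four equal round food tins (turquoise label), 57 mm across, 72 mm tall, 180 g, standing in the lane; origin at the middle of its underside, z up. The right-most: at the start it stands across the line where the right end flap comes down, and blocks that cover
- biscuit_cutter: bystander: round tin biscuit cutter with a handle, 64 mm across, 55 mm high, behind the rack; origin at the middle of its underside
- garlic: bystander: garlic bulb, 60 mm, behind the rack; origin at the middle of its underside
- spice_jar: bystander: spice jar with a red cap, 46 mm across, 96 mm tall, on the counter to the right of the rack; origin at the middle of its underside
Things that resemble listed ones, but are neither listed nor needed, are in the scene too. What is shaped like the stock_3 but blue or purple is not meant.

How it is judged:
By the outcome, as a careful person would: the job done as asked, in the order asked, and still so for the second after the job is handed in, with the robot touching nothing.
It also fails if it takes over 45 s, if anything falls off the work surface, if the arm or the gripper's body presses on something with over 40 N, if the wrist force passes 120 N, or if a joint passes its speed limit or range.

## Working session

There is one attempt and no reset: what is moved stays moved. The work goes in short steps, Python scripts to look and compute and a tool call to move; the robot and the scene stay as the last step left them, time stands still between calls to the robot, and variables do not carry over. Pictures are saved under pics/ and viewed, at most 10 in all, crops included, and the job is handed in when it is done.

Besides the shell and the picture viewer there is one more tool, called after "Emit:" as name(argument=value, ...) on one line, values as JSON. jog_arm: Moves the arm, as the interface text tells. Shifts and turns lie within -1 to 1; 1 stands for 300 mm of shift or 60 degrees of turn. Its arguments: {"type":"object","properties":{"series":{"type":"array","items":{"type":"object","properties":{"tx":{"type":"number","minimum":-1,"maximum":1},"ty":{"type":"number","minimum":-1,"maximum":1},"tz":{"type":"number","minimum":-1,"maximum":1},"wx":{"type":"number","minimum":-1,"maximum":1},"wy":{"type":"number","minimum":-1,"maximum":1},"wz":{"type":"number","minimum":-1,"maximum":1}}}},"hand":{"type":"number"},"newtons":{"type":"number"}},"required":["series"]}

```bash
mkdir -p pics
python3 - <<'E'
from plant import *
import cv2
for n in("scene","side"):
    cv2.imwrite(f"pics/{n}0.png",grab_frame(n)[:,:,::-1]); print(n,camera_model(n))
s=sense();print(s["clock"],s["position"],s["ee_rot"],s["grip_width"])
E
```

```text
scene {'camera_matrix': array([[622.1303483 ,   0.        , 318.95798954],
       [  0.        , 622.1303483 , 239.16316642],
       [  0.        ,   0.        ,   1.        ]]), 'R': array([[ 0.4411906 , -0.89737582, -0.00821604],
       [-0.47469107, -0.22559047, -0.85075104],
       [ 0.76158995,  0.37924344, -0.52550468]]), 't': array([-0.33428461,  0.32508474,  0.85720265])}
side {'camera_matrix': array([[581.01633722,   0.        , 326.57900737],
       [  0.        , 581.01633722, 240.13642912],
       [  0.        ,   0.        ,   1.        ]]), 'R': array([[-0.96410273, -0.26551357, -0.00291089],
       [-0.13047964,  0.48327364, -0.86569143],
       [ 0.23125958, -0.83423566, -0.50056954]]), 't': array([0.51457312, 0.17359203, 1.25245555])}
0.1 [0.21819588 0.61173755 0.22336785] [[-9.41831874e-01  3.36083291e-01 -8.62202088e-04]
 [ 3.36084270e-01  9.41830651e-01 -1.54527506e-03]
 [ 2.92707225e-04 -1.74516187e-03 -9.99998434e-01]] 0.9958635560573382
```

View pics/scene0.png

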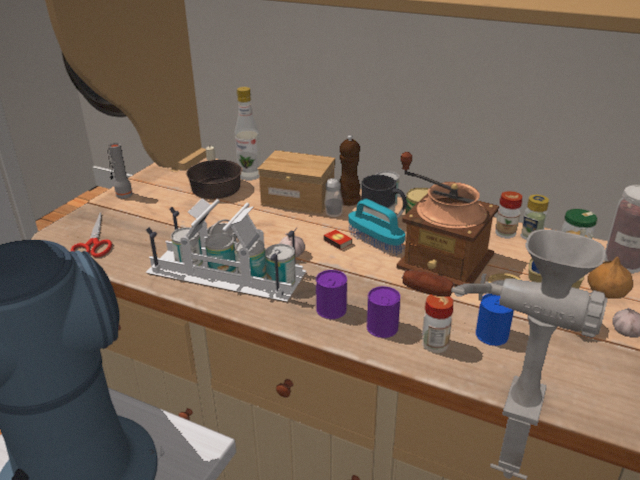

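View pics/side0.png

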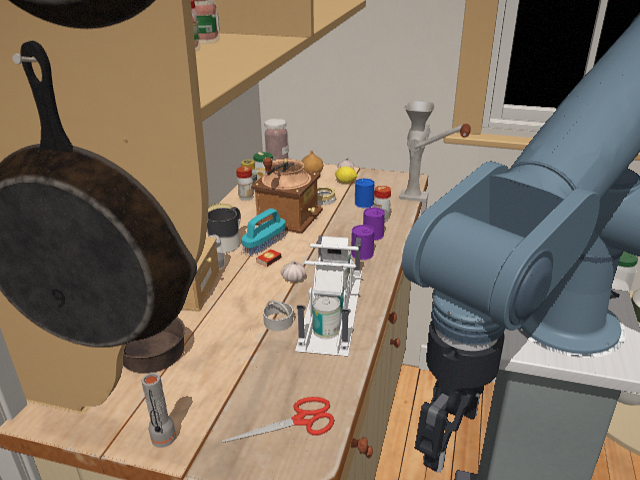

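Scene picture: the rack is around (150–305, 205–295) with both covers standing up, and the purple and blue tins to its right are decoys. In the side picture the rack is at (295–360, 235–355). I'll enlarge both.

Run:
```python
import cv2
a=cv2.imread("pics/scene0.png")[190:310,140:320]; a=cv2.resize(a,None,fx=4.4,fy=4.4,interpolation=cv2.INTER_CUBIC);cv2.imwrite("pics/c1.png",a)
a=cv2.imread("pics/side0.png")[225:365,260:390]; a=cv2.resize(a,None,fx=4.2,fy=4.2,interpolation=cv2.INTER_CUBIC);cv2.imwrite("pics/c2.png",a)
```

```text
(no output)
```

View pics/c1.png

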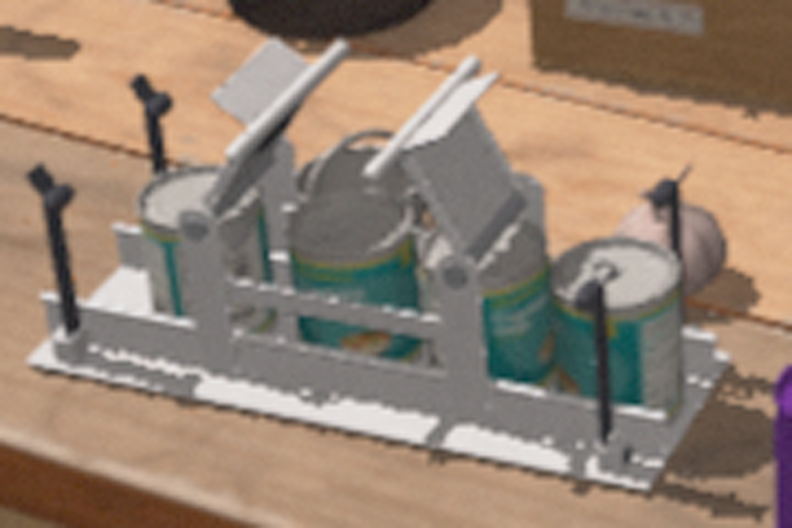

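View pics/c2.png

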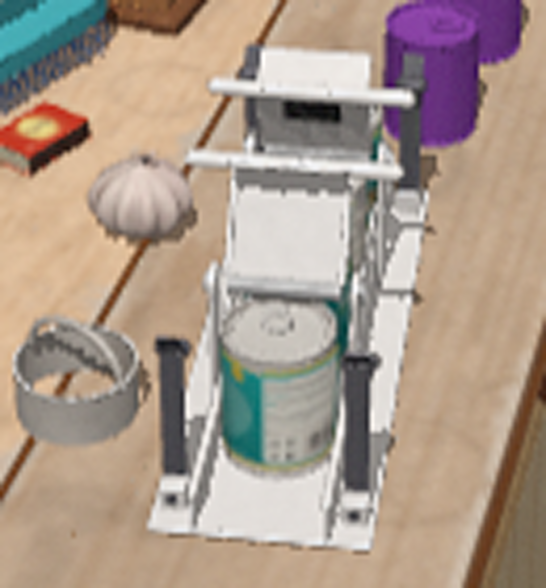

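Scene crop: plate corners (28,362), (648,488), (730,350); near hinge pins (195,222), (457,272); catch tops (38,172), (140,82), (590,290), (680,172). The left lip runs (232,155)–(345,45) and the right lip (370,172)–(475,62). Tin 1's top is at (200,195) and tin 4's at (617,272). Side crop: left catches (172,343), (360,360), left lip (190,158)–(400,172), right lip (212,87)–(412,97).

```bash
cat > h.py <<'E'
from plant import *
import numpy as np, cv2
from scipy.optimize import least_squares
C={n:camera_model(n) for n in("scene","side")}
def proj(n,X):
    c=C[n];p=c["camera_matrix"]@(c["R"]@np.array(X)+c["t"]);return p[:2]/p[2]
def onz(n,uv,z):
    c=C[n];d=c["R"].T@np.linalg.inv(c["camera_matrix"])@np.array([*uv,1.]);o=-c["R"].T@c["t"];return o+d*(z-o[2])/d[2]
c1=lambda u,v:(140+(u+.5)/4.4-.5,190+(v+.5)/4.4-.5)
c2=lambda u,v:(260+(u+.5)/4.2-.5,225+(v+.5)/4.2-.5)
E
python3 - <<'E'
from h import *
O=[("scene",c1(28,362),(-.054,.155,.0)),("scene",c1(648,488),(-.054,-.155,0)),("scene",c1(730,350),(.054,-.155,.003)),
("scene",c1(195,222),(-.038,.063,.086)),("scene",c1(457,272),(-.038,-.063,.086)),
("scene",c1(38,172),(-.044,.128,.107)),("scene",c1(140,82),(.044,.128,.107)),("scene",c1(590,287),(-.044,-.128,.107)),("scene",c1(675,180),(.044,-.128,.107)),
("side",c2(370,548),(-.054,.155,0)),("side",c2(150,530),(.054,.155,0)),("side",c2(172,343),(.044,.128,.107)),("side",c2(360,360),(-.044,.128,.107))]
L=[("scene",c1(345,45),.05,1),("scene",c1(232,155),-.05,1),("side",c2(190,158),.05,1),("side",c2(400,172),-.05,1),
("scene",c1(475,62),.05,-1),("scene",c1(370,172),-.05,-1),("side",c2(212,87),.05,-1),("side",c2(412,97),-.05,-1)]
def W(p,X):
    c,s=np.cos(p[2]),np.sin(p[2]);return np.array([p[0]+c*X[0]-s*X[1],p[1]+s*X[0]+c*X[1],X[2]])
def f(p):
    r=[proj(n,W(p,X))-uv for n,uv,X in O]
    for n,uv,x,s in L:
        a=p[3] if s>0 else p[4]
        r.append(proj(n,W(p,(x,s*(.063+.06*np.cos(a)),.086+.06*np.sin(a))))-uv)
    return np.concatenate(r)
g=onz("scene",c1(390,340),0.03)
r=least_squares(f,[g[0],g[1],0,2,2],loss="soft_l1")
p=r.x;print(p,np.degrees(p[2:]));print(f(p).reshape(-1,2).round(1).tolist())
np.save("rack.npy",p)
for k,uv in dict(t1=c1(200,195),t2=c1(352,228),t4=c1(617,272)).items():
    X=onz("scene",uv,.078);d=X[:2]-p[:2];c,s=np.cos(p[2]),np.sin(p[2]);print(k,X.round(4),"rack",(c*d[0]+s*d[1]).round(4),(-s*d[0]+c*d[1]).round(4))
for k,u in dict(purple=(331,281),jar=(438,300)).items(): print(k,onz("scene",u,.07))
E
```

```text
[0.49998676 0.08640431 0.13927678 2.15347577 2.06644018] [  7.97997174 123.38507274 118.39830086]
[[-1.2, 2.0], [0.1, 1.5], [0.1, 0.9], [-0.3, 1.3], [-0.6, 0.4], [2.8, -0.2], [2.3, -0.6], [-0.6, -5.1], [-3.1, -4.0], [0.5, 0.8], [-0.5, 0.5], [0.0, -5.7], [-0.0, -6.4], [-1.4, 0.8], [0.6, -0.2], [0.4, -0.9], [-1.6, -1.0], [-1.5, 0.3], [0.3, -0.0], [-0.1, -0.7], [-1.8, -0.2]]
t1 [0.488  0.1667 0.078 ] rack -0.0007 0.0812
t2 [0.4939 0.0877 0.078 ] rack -0.0058 0.0021
t4 [ 0.5132 -0.0373  0.078 ] rack -0.0041 -0.1244
purple [ 0.47760795 -0.16255289  0.07      ]
jar [ 0.50621985 -0.35288031  0.07      ]
```

The fit is good: rack at (0.500, 0.086), yaw 8.0°, covers at about 123° and 118°, tin 1 at rack y +81 mm and tin 4 at -124 mm. I'll approach with fingers shut, tool y along rack x, to above the rack's middle.

Emit:
jog_arm(series=[{"tx": 0.47, "ty": -0.875, "wz": -0.52}, {"tx": 0.47, "ty": -0.875, "wz": -0.52}, {"tx": 0.47, "ty": -0.875, "wz": -0.52}, {"tx": 0.47, "ty": -0.875, "wz": -0.52}, {"tx": 0.47, "ty": -0.875, "wz": -0.52}, {"tx": 0.47, "ty": -0.875, "wz": -0.52}, {"tx": 0.47, "ty": -0.875, "wz": -0.52}, {"tx": 0.47, "ty": -0.875, "wz": -0.52}], hand=-1)

```text
schema error: expected keys tx, ty, tz, wx, wy, wz
```

Emit:
jog_arm(series=[{"tx": 0.47, "ty": -0.875, "wz": -0.52}, {"tx": 0.47, "ty": -0.875, "wz": -0.52}, {"tx": 0.47, "ty": -0.875, "wz": -0.52}, {"tx": 0.47, "ty": -0.875, "wz": -0.52}, {"tx": 0.47, "ty": -0.875, "wz": -0.52}, {"tx": 0.47, "ty": -0.875, "wz": -0.52}, {"tx": 0.47, "ty": -0.875, "wz": -0.52}, {"tx": 0.47, "ty": -0.875, "wz": -0.52}, {"tx": 0.47, "ty": -0.875, "wz": -0.52}])

```text
schema error: expected keys tx, ty, tz, wx, wy, wz
```

Run:
```python
from h import *
s=sense();print(s["clock"],s["position"],s["ee_rot"].round(3) if hasattr(s["ee_rot"],'round') else s["ee_rot"],s["force"],s["grip_width"])
print(camera_model("wrist"))
a=grab_frame("scene")[130:310,120:340]; cv2.imwrite("pics/s1.png",cv2.resize(a[:,:,::-1],None,fx=3.2,fy=3.2,interpolation=cv2.INTER_CUBIC))
p=np.load("rack.npy");print("target",p[:2])
```

```text
0.1 [0.21819588 0.61173755 0.22336785] [[-0.942  0.336 -0.001]
 [ 0.336  0.942 -0.002]
 [ 0.    -0.002 -1.   ]] [-0.12328092  0.20852694 -0.61525746] 0.9958635560573382
{'camera_matrix': array([[371.64829954,   0.        , 317.81182545],
       [  0.        , 371.64829954, 232.92609451],
       [  0.        ,   0.        ,   1.        ]]), 'mount': array([[ 7.08732792e-04, -9.48656067e-01, -3.16308654e-01,
         8.04334173e-02],
       [ 9.99999631e-01,  5.18851505e-04,  6.84524119e-04,
         2.26928467e-04],
       [-4.85260737e-04, -3.16309022e-01,  9.48656085e-01,
        -1.49699386e-01],
       [ 0.00000000e+00,  0.00000000e+00,  0.00000000e+00,
         1.00000000e+00]])}
target [0.49998676 0.08640431]
```

View pics/s1.png

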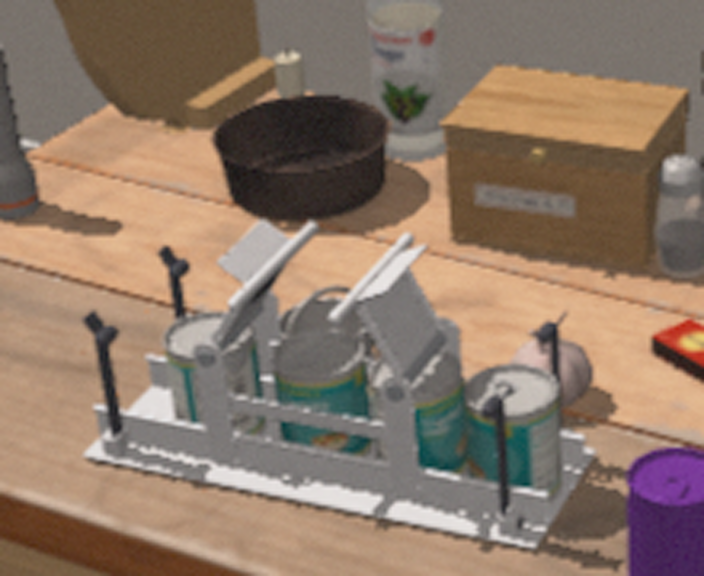

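The moves were refused because each row needs all six keys, so the arm hasn't moved. The crop shows the rack unchanged. I'll resend.

Emit:
jog_arm(series=[{"tx": 0.47, "ty": -0.875, "tz": 0, "wx": 0, "wy": 0, "wz": -0.52}, {"tx": 0.47, "ty": -0.875, "tz": 0, "wx": 0, "wy": 0, "wz": -0.52}, {"tx": 0.47, "ty": -0.875, "tz": 0, "wx": 0, "wy": 0, "wz": -0.52}, {"tx": 0.47, "ty": -0.875, "tz": 0, "wx": 0, "wy": 0, "wz": -0.52}, {"tx": 0.47, "ty": -0.875, "tz": 0, "wx": 0, "wy": 0, "wz": -0.52}, {"tx": 0.47, "ty": -0.875, "tz": 0, "wx": 0, "wy": 0, "wz": -0.52}, {"tx": 0.47, "ty": -0.875, "tz": 0, "wx": 0, "wy": 0, "wz": -0.52}, {"tx": 0.47, "ty": -0.875, "tz": 0, "wx": 0, "wy": 0, "wz": -0.52}], hand=-1, newtons=40)

```text
clock: 0.95
position: [0.3599, 0.3489, 0.2243]
ee_rot: [[-0.63, 0.777, -0.0], [0.777, 0.63, 0.0], [0.0, -0.0, -1.0]]
force: [-0.5, 0.8, 0.1]
grip_width: -0.003
grip_force: 0.0
```

Emit:
jog_arm(series=[{"tx": 0.47, "ty": -0.875, "tz": 0, "wx": 0, "wy": 0, "wz": -0.52}, {"tx": 0.47, "ty": -0.875, "tz": 0, "wx": 0, "wy": 0, "wz": -0.52}, {"tx": 0.47, "ty": -0.875, "tz": 0, "wx": 0, "wy": 0, "wz": -0.52}, {"tx": 0.47, "ty": -0.875, "tz": 0, "wx": 0, "wy": 0, "wz": -0.52}, {"tx": 0.47, "ty": -0.875, "tz": 0, "wx": 0, "wy": 0, "wz": -0.52}, {"tx": 0.47, "ty": -0.875, "tz": 0, "wx": 0, "wy": 0, "wz": -0.52}, {"tx": 0.47, "ty": -0.875, "tz": 0, "wx": 0, "wy": 0, "wz": -0.52}, {"tx": 0.47, "ty": -0.875, "tz": 0, "wx": 0, "wy": 0, "wz": -0.52}, {"tx": 0.47, "ty": -0.875, "tz": 0, "wx": 0, "wy": 0, "wz": -0.52}])

```text
clock: 1.85
position: [0.5, 0.0887, 0.224]
ee_rot: [[-0.141, 0.99, -0.001], [0.99, 0.141, 0.0], [0.0, -0.001, -1.0]]
force: [-0.4, 0.2, -0.3]
grip_width: 0.003
grip_force: 0.0
```

Run:
```python
from h import *
s=sense();print(s["clock"],s["position"],np.round(s["ee_rot"],3),s["force"],s["grip_width"])
cv2.imwrite("pics/w1.png",grab_frame("wrist")[:,:,::-1])
```

```text
1.85 [0.49997586 0.08874581 0.22404992] [[-0.141  0.99  -0.001]
 [ 0.99   0.141  0.   ]
 [ 0.    -0.001 -1.   ]] [-0.39707843  0.19068378 -0.27632397] 0.0034616048612801835
```

View pics/w1.png

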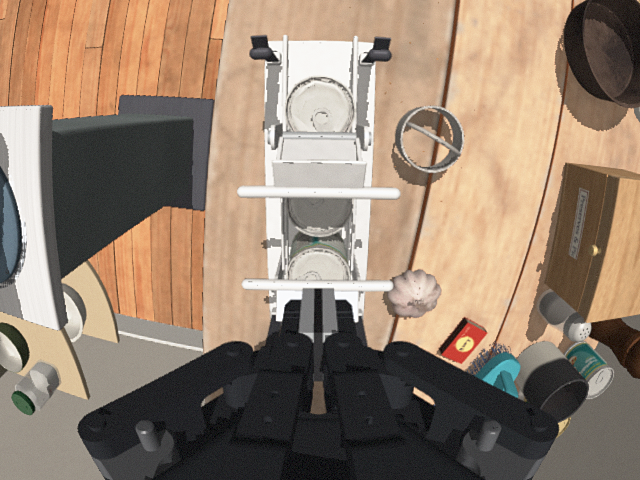

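Wrist view: the fingers are aligned with the lane (column ~318), the left lip is at row 192 (238–400) and the right lip at row 285 (243–393). I'll check these against the fitted model.

Run:
```python
from h import *
p=np.load("rack.npy");c=camera_model("wrist");K=c["camera_matrix"];s=sense()
T=np.eye(4);T[:3,:3]=s["ee_rot"];T[:3,3]=s["position"];M=np.linalg.inv(T@c["mount"])
def wp(x,y,z):
    C,S=np.cos(p[2]),np.sin(p[2]);q=(M@[p[0]+C*x-S*y,p[1]+S*x+C*y,z,1])[:3]
    r=np.hypot(q[0],q[1]);a=np.arctan2(r,q[2]);return (K[:2,2]+K[0,0]*a*q[:2]/r).round(0)
for sgn,th in((1,p[3]),(-1,p[4])):
    for x in(-.05,.05):print(sgn,wp(x,sgn*(.063+.06*np.cos(th)),.086+.06*np.sin(th)))
print("t1",wp(0,.081,.078),"t2",wp(0,.005,.078),"tip",wp(0,.002,.205),"catch",wp(-.044,.128,.107),wp(-.044,.155,0))
```

```text
1 [241. 196.]
1 [391. 197.]
-1 [246. 286.]
-1 [386. 286.]
t1 [317. 117.] t2 [316. 210.] tip [315. 281.] catch [254.  54.] [272.  44.]
```

The model agrees to about 2 mm. Now lower between the lips and swing the left cover over.

Emit:
jog_arm(series=[{"tx": 0, "ty": 0, "tz": -0.15, "wx": 0, "wy": 0, "wz": 0}, {"tx": 0, "ty": 0, "tz": -0.3, "wx": 0, "wy": 0, "wz": 0}, {"tx": 0, "ty": 0, "tz": -0.3, "wx": 0, "wy": 0, "wz": 0}, {"tx": -0.01, "ty": 0.07, "tz": -0.3, "wx": 0, "wy": 0, "wz": 0}, {"tx": -0.02, "ty": 0.14, "tz": -0.3, "wx": 0, "wy": 0, "wz": 0}, {"tx": -0.028, "ty": 0.2, "tz": -0.3, "wx": 0, "wy": 0, "wz": 0}, {"tx": -0.037, "ty": 0.26, "tz": -0.3, "wx": 0, "wy": 0, "wz": 0}, {"tx": -0.045, "ty": 0.31, "tz": -0.3, "wx": 0, "wy": 0, "wz": 0}, {"tx": -0.05, "ty": 0.36, "tz": -0.3, "wx": 0, "wy": 0, "wz": 0}, {"tx": -0.05, "ty": 0.36, "tz": -0.3, "wx": 0, "wy": 0, "wz": 0}])

```text
clock: 2.9
position: [0.4856, 0.1972, 0.1359]
ee_rot: [[-0.142, 0.99, 0.002], [0.99, 0.142, 0.001], [0.0, 0.002, -1.0]]
force: [0.8, -0.1, 0.5]
grip_width: -0.002
grip_force: 0.0
```

Emit:
jog_arm(series=[{"tx": 0, "ty": 0, "tz": -0.02, "wx": 0, "wy": 0, "wz": 0}, {"tx": 0, "ty": 0, "tz": -0.04, "wx": 0, "wy": 0, "wz": 0}, {"tx": 0, "ty": 0, "tz": -0.055, "wx": 0, "wy": 0, "wz": 0}, {"tx": 0, "ty": 0, "tz": -0.055, "wx": 0, "wy": 0, "wz": 0}])

```text
clock: 3.3
position: [0.4861, 0.2021, 0.123]
ee_rot: [[-0.136, 0.991, 0.001], [0.991, 0.136, 0.017], [0.016, 0.003, -1.0]]
force: [-15.0, 27.4, 29.4]
grip_width: -0.003
grip_force: 19.6
```

Unexpected 30 N. Back up a little and look.

Emit:
jog_arm(series=[{"tx": 0, "ty": 0, "tz": 0.055, "wx": 0, "wy": 0, "wz": 0}, {"tx": 0, "ty": 0, "tz": 0.055, "wx": 0, "wy": 0, "wz": 0}])

```text
clock: 3.5
position: [0.4869, 0.1952, 0.1362]
ee_rot: [[-0.139, 0.99, 0.004], [0.99, 0.139, 0.0], [-0.0, 0.004, -1.0]]
force: [-0.3, 0.0, -0.4]
grip_width: 0.005
grip_force: 0.0
```

Run:
```python
from h import *
s=sense();print(s["position"],s["force"])
a=grab_frame("scene")[150:310,130:320,::-1];b=grab_frame("side")[190:365,260:400,::-1]
f=lambda x,h:cv2.resize(x,(int(x.shape[1]*h/x.shape[0]),h),interpolation=cv2.INTER_CUBIC)
cv2.imwrite("pics/p2.png",np.hstack([f(a,390),f(b,390)]))
```

```text
[0.48694248 0.19522303 0.13622651] [-0.32262022  0.04804415 -0.3909174 ]
```

View pics/p2.png

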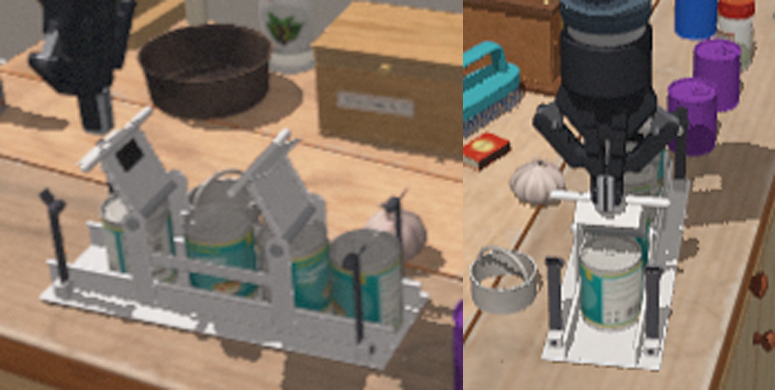

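The left cover is at roughly 45–60°, and in the side view the fingertip (607,205) is in front of the lip, i.e. it slid past to the outside. I'll work out the angle.

Run:
```python
from h import *
p=np.load("rack.npy");C,S=np.cos(p[2]),np.sin(p[2])
W=lambda x,y,z:[p[0]+C*x-S*y,p[1]+S*x+C*y,z]
k=160/390;k2=175/390
near=(130+85*k,150+168*k);far=(130+150*k,150+112*k);sn=(260+(670-463)*k2,190+202*k2);sf=(260+(553-463)*k2,190+196*k2)
print(near,far,sn,sf)
for d in(40,50,60,70,80):
    a=np.radians(d);L=lambda x:W(x,.065+.06*np.cos(a),.086+.06*np.sin(a))
    print(d,[proj("scene",L(x)).round(0).tolist() for x in(-.05,.05)],[proj("side",L(x)).round(0).tolist() for x in(-.05,.05)])
P=np.array([.4869,.1952,.117]);print(proj("scene",P),(np.array(proj("scene",P))-[130,150])/k,(np.array(proj("side",P))-[260,190])/k2+[463,0], "rack y",-S*(P[0]-p[0])+C*(P[1]-p[1]),"x",C*(P[0]-p[0])+S*(P[1]-p[1]))
```

```text
(164.87179487179486, 218.9230769230769) (191.53846153846155, 195.94871794871796) (352.88461538461536, 280.64102564102564) (300.38461538461536, 277.94871794871796)
40 [[156.0, 223.0], [181.0, 200.0]] [[349.0, 292.0], [299.0, 288.0]]
50 [[159.0, 221.0], [184.0, 197.0]] [[350.0, 286.0], [299.0, 283.0]]
60 [[162.0, 219.0], [188.0, 195.0]] [[350.0, 281.0], [300.0, 278.0]]
70 [[166.0, 217.0], [191.0, 194.0]] [[351.0, 277.0], [301.0, 273.0]]
80 [[171.0, 217.0], [196.0, 193.0]] [[351.0, 273.0], [302.0, 270.0]]
[170.7187236  214.28152713] [ 99.25188878 156.68622238] [603.43105991 228.47443975] rack y 0.10955897883183956 x 0.002143738660750256
```

The projection shows the shut fingertips end close to TCP height (not 19 mm ahead), so the finger ran over the lip at about 57°. I'll go up, back to the inner side, lower, and push again.

Emit:
jog_arm(series=[{"tx": 0, "ty": 0, "tz": 0.12, "wx": 0, "wy": 0, "wz": 0}, {"tx": 0.01, "ty": -0.07, "tz": 0.12, "wx": 0, "wy": 0, "wz": 0}, {"tx": 0.027, "ty": -0.2, "tz": 0.12, "wx": 0, "wy": 0, "wz": 0}, {"tx": 0.027, "ty": -0.2, "tz": 0.12, "wx": 0, "wy": 0, "wz": 0}, {"tx": 0.027, "ty": -0.2, "tz": 0, "wx": 0, "wy": 0, "wz": 0}, {"tx": 0.027, "ty": -0.2, "tz": -0.06, "wx": 0, "wy": 0, "wz": 0}, {"tx": 0.02, "ty": -0.15, "tz": -0.06, "wx": 0, "wy": 0, "wz": 0}, {"tx": 0.014, "ty": -0.1, "tz": -0.06, "wx": 0, "wy": 0, "wz": 0}, {"tx": 0.007, "ty": -0.05, "tz": -0.06, "wx": 0, "wy": 0, "wz": 0}, {"tx": 0.007, "ty": -0.05, "tz": -0.06, "wx": 0, "wy": 0, "wz": 0}])

```text
clock: 4.6
position: [0.4867, 0.1813, 0.1154]
ee_rot: [[-0.14, 0.99, -0.002], [0.99, 0.14, 0.0], [0.0, -0.002, -1.0]]
force: [-0.6, 0.4, -0.4]
grip_width: -0.002
grip_force: 0.0
```

Emit:
jog_arm(series=[{"tx": -0.003, "ty": 0.02, "tz": -0.02, "wx": 0, "wy": 0, "wz": 0}, {"tx": -0.006, "ty": 0.04, "tz": -0.04, "wx": 0, "wy": 0, "wz": 0}, {"tx": -0.006, "ty": 0.04, "tz": -0.04, "wx": 0, "wy": 0, "wz": 0}])

```text
clock: 4.9
position: [0.4848, 0.1925, 0.103]
ee_rot: [[-0.139, 0.99, -0.002], [0.99, 0.139, -0.0], [0.0, -0.002, -1.0]]
force: [-0.2, -0.4, -0.6]
grip_width: -0.004
grip_force: 0.0
```

Emit:
jog_arm(series=[{"tx": 0, "ty": 0, "tz": -0.02, "wx": 0, "wy": 0, "wz": 0}, {"tx": 0, "ty": 0, "tz": -0.02, "wx": 0, "wy": 0, "wz": 0}])

```text
clock: 5.1
position: [0.4853, 0.192, 0.0976]
ee_rot: [[-0.138, 0.99, -0.001], [0.99, 0.138, -0.0], [0.0, -0.001, -1.0]]
force: [-0.0, 0.2, -0.1]
grip_width: -0.001
grip_force: 0.0
```

Run:
```python
from h import *
s=sense();print(s["position"],s["force"])
a=grab_frame("scene")[150:310,130:320,::-1];b=grab_frame("side")[190:365,260:400,::-1]
f=lambda x,h:cv2.resize(x,(int(x.shape[1]*h/x.shape[0]),h),interpolation=cv2.INTER_CUBIC)
cv2.imwrite("pics/p3.png",np.hstack([f(a,390),f(b,390)]))
```

```text
[0.48534151 0.19196643 0.09759597] [-0.02545675  0.21871638 -0.11903723]
```

View pics/p3.png

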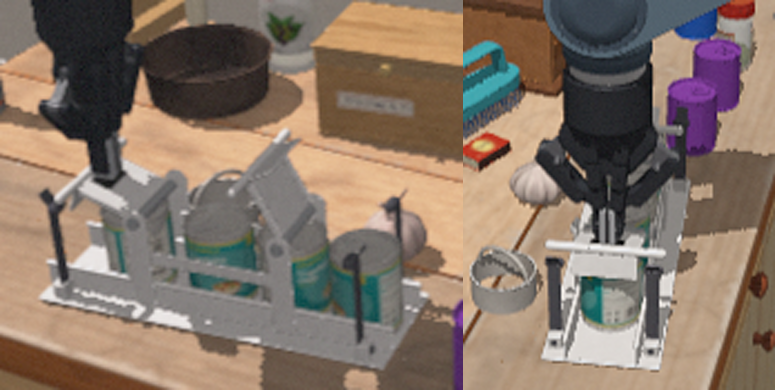

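The left cover is now down to about 20° with the fingertip on the pad. Press it down in steps.

Emit:
jog_arm(series=[{"tx": 0, "ty": 0, "tz": -0.01, "wx": 0, "wy": 0, "wz": 0}, {"tx": 0, "ty": 0, "tz": -0.02, "wx": 0, "wy": 0, "wz": 0}, {"tx": 0, "ty": 0, "tz": -0.02, "wx": 0, "wy": 0, "wz": 0}])

```text
clock: 5.5
position: [0.4855, 0.1921, 0.0919]
ee_rot: [[-0.138, 0.99, -0.001], [0.99, 0.138, -0.0], [-0.0, -0.001, -1.0]]
force: [-1.6, -0.7, -0.8]
grip_width: -0.002
grip_force: 0.0
```

Emit:
jog_arm(series=[{"tx": 0, "ty": 0, "tz": -0.01, "wx": 0, "wy": 0, "wz": 0}, {"tx": 0, "ty": 0, "tz": -0.01, "wx": 0, "wy": 0, "wz": 0}])

```text
clock: 5.7
position: [0.4859, 0.1925, 0.0898]
ee_rot: [[-0.138, 0.99, -0.0], [0.99, 0.138, 0.001], [0.001, -0.0, -1.0]]
force: [-1.4, 1.0, 4.1]
grip_width: -0.0
grip_force: 1.6
```

Emit:
jog_arm(series=[{"tx": 0, "ty": 0, "tz": -0.01, "wx": 0, "wy": 0, "wz": 0}, {"tx": 0, "ty": 0, "tz": -0.01, "wx": 0, "wy": 0, "wz": 0}])

```text
clock: 5.9
position: [0.486, 0.1928, 0.0871]
ee_rot: [[-0.138, 0.99, 0.0], [0.99, 0.138, 0.001], [0.001, 0.0, -1.0]]
force: [-2.4, 1.8, 5.9]
grip_width: 0.001
grip_force: 2.6
```

Emit:
jog_arm(series=[{"tx": 0, "ty": 0, "tz": -0.01, "wx": 0, "wy": 0, "wz": 0}, {"tx": 0, "ty": 0, "tz": -0.01, "wx": 0, "wy": 0, "wz": 0}])

```text
clock: 6.1
position: [0.4861, 0.1925, 0.0837]
ee_rot: [[-0.139, 0.99, 0.001], [0.99, 0.139, 0.001], [0.0, 0.001, -1.0]]
force: [-0.2, 1.2, 2.6]
grip_width: -0.003
grip_force: 1.0
```

Emit:
jog_arm(series=[{"tx": 0, "ty": 0, "tz": -0.01, "wx": 0, "wy": 0, "wz": 0}, {"tx": 0, "ty": 0, "tz": -0.01, "wx": 0, "wy": 0, "wz": 0}])

```text
clock: 6.3
position: [0.4861, 0.1921, 0.0803]
ee_rot: [[-0.138, 0.99, 0.001], [0.99, 0.138, -0.0], [-0.0, 0.001, -1.0]]
force: [0.9, 1.2, 1.9]
grip_width: -0.001
grip_force: 0.9
```

Emit:
jog_arm(series=[{"tx": 0, "ty": 0, "tz": -0.01, "wx": 0, "wy": 0, "wz": 0}, {"tx": 0, "ty": 0, "tz": -0.01, "wx": 0, "wy": 0, "wz": 0}])

```text
clock: 6.5
position: [0.4863, 0.1922, 0.08]
ee_rot: [[-0.139, 0.99, -0.001], [0.99, 0.139, -0.001], [-0.001, -0.001, -1.0]]
force: [-9.7, -1.5, 20.8]
grip_width: 0.004
grip_force: 10.6
```

The force rose to 6 N, dropped (snap), then hit the hard stop, so the left cover should be shut. Lift, cross to the right end high up, and look.

Emit:
jog_arm(series=[{"tx": 0, "ty": 0, "tz": 0.2, "wx": 0, "wy": 0, "wz": 0}, {"tx": 0, "ty": 0, "tz": 0.417, "wx": 0, "wy": 0, "wz": 0}, {"tx": 0, "ty": 0, "tz": 0.417, "wx": 0, "wy": 0, "wz": 0}, {"tx": 0.127, "ty": -0.91, "tz": 0.417, "wx": 0, "wy": 0, "wz": 0}, {"tx": 0.127, "ty": -0.91, "tz": 0.417, "wx": 0, "wy": 0, "wz": 0}, {"tx": 0.127, "ty": -0.91, "tz": 0.417, "wx": 0, "wy": 0, "wz": 0}, {"tx": 0.127, "ty": -0.91, "tz": 0.417, "wx": 0, "wy": 0, "wz": 0}, {"tx": 0.127, "ty": -0.91, "tz": 0.417, "wx": 0, "wy": 0, "wz": 0}, {"tx": 0.127, "ty": -0.91, "tz": 0.417, "wx": 0, "wy": 0, "wz": 0}, {"tx": 0.127, "ty": -0.91, "tz": 0.417, "wx": 0, "wy": 0, "wz": 0}])

```text
clock: 7.5
position: [0.5237, -0.084, 0.2019]
ee_rot: [[-0.134, 0.991, -0.001], [0.991, 0.134, -0.0], [-0.0, -0.001, -1.0]]
force: [-0.7, 1.5, -0.1]
grip_width: 0.002
grip_force: 0.0
```

Run:
```python
from h import *
s=sense();print(s["clock"],s["position"],s["force"])
q=np.array(s["position"])
a=grab_frame("scene")[:,:,::-1];b=grab_frame("side")[:,:,::-1]
cv2.imwrite("pics/a.png",a);cv2.imwrite("pics/b.png",b)
f=lambda x:cv2.resize(x,None,fx=2,fy=2,interpolation=cv2.INTER_CUBIC)
A=a[110:310,130:340];B=b[140:340,265:395]
cv2.imwrite("pics/p4.png",np.hstack([f(A),f(B)]))
r=np.array([.99,.139,0])
for dz in(-.019,0,.008,.035,.054):
    for x in (0,-.045,.045):
        P=q+[0,0,dz]+r*x if 0 else q+np.array([0,0,dz])+r*x
        print(dz,x,((np.array(proj("scene",P))-[130,110])*2).round(),((np.array(proj("side",P))-[265,140])*2+[420,0]).round())
```

```text
7.5 [ 0.52372782 -0.0839937   0.20187183] [-0.73584084  1.47893777 -0.07747784]
-0.019 0 [346. 192.] [570. 120.]
-0.019 -0.045 [328. 215.] [609. 122.]
-0.019 0.045 [362. 170.] [532. 118.]
0 0 [345. 173.] [570. 105.]
0 -0.045 [328. 196.] [609. 107.]
0 0.045 [361. 152.] [532. 103.]
0.008 0 [345. 165.] [570.  99.]
0.008 -0.045 [328. 188.] [609. 101.]
0.008 0.045 [361. 144.] [532.  97.]
0.035 0 [344. 138.] [571.  77.]
0.035 -0.045 [327. 161.] [610.  79.]
0.035 0.045 [361. 117.] [531.  75.]
0.054 0 [344. 119.] [571.  62.]
0.054 -0.045 [326. 141.] [610.  64.]
0.054 0.045 [360.  98.] [531.  60.]
```

View pics/p4.png

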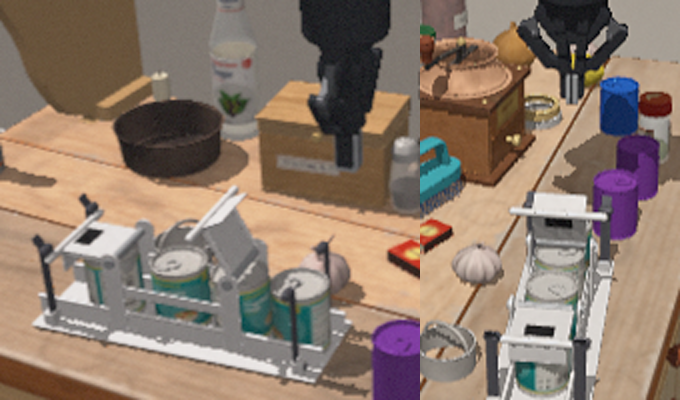

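Scene half: the left cover lies level with its lip at (50,258)–(103,213). The fingertip is at row ~170, i.e. about at TCP height, and the knuckles are 54 mm above it. I'll check the lip angle and the tins.

Run:
```python
from h import *
p=np.load("rack.npy");C,S=np.cos(p[2]),np.sin(p[2])
W=lambda x,y,z:[p[0]+C*x-S*y,p[1]+S*x+C*y,z]
for a in(0,.1,.21,.3):
    print(a,[((proj("scene",W(x,.065+.06*np.cos(a),.086+.06*np.sin(a)))-[130,110])*2).round(1) for x in(-.05,.05)],[((proj("side",W(x,.065+.06*np.cos(a),.086+.06*np.sin(a)))-[265,140])*2+[420,0]).round(1) for x in(-.05,.05)])
for k,uv in dict(t2=(180,262),t4=(302,284)).items():
    X=onz("scene",(130+uv[0]/2,110+uv[1]/2),.078);d=X[:2]-p[:2];print(k,C*d[0]+S*d[1],-S*d[0]+C*d[1])
for y in (.09,.003,-.06,-.122):print(y,((proj("scene",W(0,y,.078))-[130,110])*2).round(1))
a=cv2.imread("pics/a.png")[190:280,140:310];cv2.imwrite("pics/z.png",cv2.resize(a,None,fx=4.6,fy=4.6,interpolation=cv2.INTER_CUBIC))
```

```text
0 [array([ 44.8, 258.8]), array([ 95.4, 210.8])] [array([586.8, 343.9]), array([486.3, 336.2])]
0.1 [array([ 44.2, 253.6]), array([ 94.9, 205.8])] [array([586.9, 338.7]), array([486.1, 331.1])]
0.21 [array([ 44.1, 248.1]), array([ 95. , 200.5])] [array([587.1, 332.7]), array([486.1, 325.1])]
0.3 [array([ 44.5, 243.7]), array([ 95.5, 196.3])] [array([587.3, 327.6]), array([486.2, 320. ])]
t2 -0.0041126312298234114 0.0021223196620098533
t4 -0.005278348301111405 -0.1272132922353895
0.09 [102.7 246.1]
0.003 [181.  259.8]
-0.06 [239.6 270. ]
-0.122 [298.9 280.3]
```

View pics/z.png

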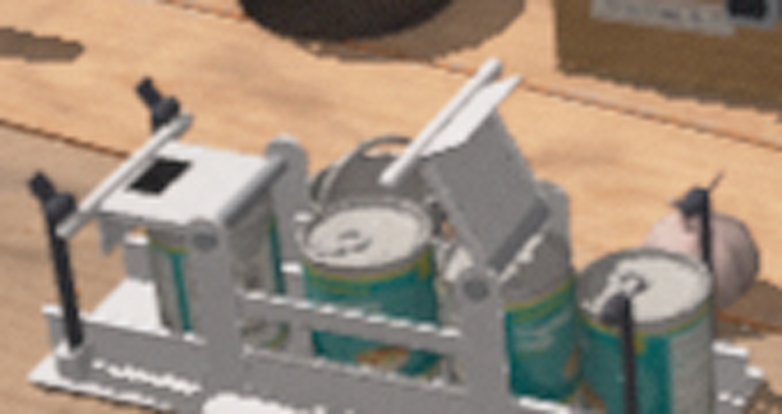

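The crop confirms it: left lip under both catch noses, cover level, and tin 4 still at rack y of about -124 mm. To keep the gripper's body clear of the right catches I'll turn the tool 90° so its narrow side lies between them, then lower behind tin 4.

Emit:
jog_arm(series=[{"tx": 0, "ty": -0.015, "tz": 0, "wx": 0, "wy": 0, "wz": 0.14}, {"tx": 0, "ty": -0.015, "tz": 0, "wx": 0, "wy": 0, "wz": 0.28}, {"tx": 0, "ty": -0.015, "tz": 0, "wx": 0, "wy": 0, "wz": 0.42}, {"tx": 0, "ty": -0.015, "tz": 0, "wx": 0, "wy": 0, "wz": 0.56}, {"tx": 0, "ty": -0.015, "tz": 0, "wx": 0, "wy": 0, "wz": 0.7}, {"tx": 0, "ty": -0.015, "tz": 0, "wx": 0, "wy": 0, "wz": 0.75}, {"tx": 0, "ty": -0.015, "tz": 0, "wx": 0, "wy": 0, "wz": 0.75}])

```text
clock: 8.3
position: [0.5236, -0.0837, 0.2021]
ee_rot: [[-0.799, 0.601, -0.001], [0.601, 0.799, 0.0], [0.001, -0.0, -1.0]]
force: [0.4, -0.0, 0.3]
grip_width: -0.0
grip_force: 0.0
```

Emit:
jog_arm(series=[{"tx": 0, "ty": 0, "tz": 0, "wx": 0, "wy": 0, "wz": 0.14}, {"tx": 0, "ty": 0, "tz": 0, "wx": 0, "wy": 0, "wz": 0.28}, {"tx": 0, "ty": 0, "tz": 0, "wx": 0, "wy": 0, "wz": 0.42}, {"tx": 0, "ty": 0, "tz": 0, "wx": 0, "wy": 0, "wz": 0.56}, {"tx": 0, "ty": 0, "tz": 0, "wx": 0, "wy": 0, "wz": 0.7}, {"tx": 0, "ty": 0, "tz": -0.15, "wx": 0, "wy": 0, "wz": 0.75}, {"tx": 0, "ty": 0, "tz": -0.3, "wx": 0, "wy": 0, "wz": 0.75}, {"tx": 0, "ty": 0, "tz": -0.4, "wx": 0, "wy": 0, "wz": 0.75}, {"tx": 0, "ty": 0, "tz": -0.45, "wx": 0, "wy": 0, "wz": 0.75}, {"tx": 0, "ty": 0, "tz": -0.5, "wx": 0, "wy": 0, "wz": 0.75}, {"tx": 0, "ty": 0, "tz": -0.5, "wx": 0, "wy": 0, "wz": 0.75}])

```text
clock: 9.4
position: [0.5232, -0.0847, 0.0514]
ee_rot: [[-0.99, -0.139, -0.002], [-0.139, 0.99, 0.001], [0.002, 0.001, -1.0]]
force: [0.2, 0.1, 0.0]
grip_width: 0.001
grip_force: 0.0
```

Emit:
jog_arm(series=[{"tx": -0.002, "ty": 0.015, "tz": 0, "wx": 0, "wy": 0, "wz": 0}, {"tx": -0.004, "ty": 0.03, "tz": 0, "wx": 0, "wy": 0, "wz": 0}, {"tx": -0.006, "ty": 0.043, "tz": 0, "wx": 0, "wy": 0, "wz": 0}, {"tx": -0.008, "ty": 0.056, "tz": 0, "wx": 0, "wy": 0, "wz": 0}, {"tx": -0.01, "ty": 0.069, "tz": 0, "wx": 0, "wy": 0, "wz": 0}, {"tx": -0.011, "ty": 0.08, "tz": 0, "wx": 0, "wy": 0, "wz": 0}, {"tx": -0.013, "ty": 0.09, "tz": 0, "wx": 0, "wy": 0, "wz": 0}, {"tx": -0.014, "ty": 0.1, "tz": 0, "wx": 0, "wy": 0, "wz": 0}])

```text
clock: 10.2
position: [0.5201, -0.0556, 0.0529]
ee_rot: [[-0.99, -0.139, 0.001], [-0.139, 0.99, -0.001], [-0.001, -0.001, -1.0]]
force: [0.0, -3.5, 1.0]
grip_width: -0.002
grip_force: 1.6
```

Emit:
jog_arm(series=[{"tx": -0.001, "ty": 0.01, "tz": 0, "wx": 0, "wy": 0, "wz": 0}, {"tx": -0.003, "ty": 0.02, "tz": 0, "wx": 0, "wy": 0, "wz": 0}, {"tx": -0.004, "ty": 0.03, "tz": 0, "wx": 0, "wy": 0, "wz": 0}, {"tx": -0.005, "ty": 0.04, "tz": 0, "wx": 0, "wy": 0, "wz": 0}])

```text
clock: 10.6
position: [0.5183, -0.0432, 0.0526]
ee_rot: [[-0.99, -0.138, 0.0], [-0.138, 0.99, -0.0], [-0.0, -0.0, -1.0]]
force: [-0.1, -3.9, 1.5]
grip_width: -0.004
grip_force: 2.0
```

Emit:
jog_arm(series=[{"tx": -0.001, "ty": 0.01, "tz": 0, "wx": 0, "wy": 0, "wz": 0}, {"tx": -0.003, "ty": 0.02, "tz": 0, "wx": 0, "wy": 0, "wz": 0}, {"tx": -0.003, "ty": 0.02, "tz": 0, "wx": 0, "wy": 0, "wz": 0}])

```text
clock: 10.9
position: [0.5172, -0.0369, 0.0525]
ee_rot: [[-0.99, -0.139, 0.0], [-0.139, 0.99, 0.0], [-0.0, 0.0, -1.0]]
force: [0.1, -2.9, 2.3]
grip_width: 0.003
grip_force: 1.6
```

Emit:
jog_arm(series=[{"tx": -0.001, "ty": 0.007, "tz": 0, "wx": 0, "wy": 0, "wz": 0}, {"tx": -0.001, "ty": 0.007, "tz": 0, "wx": 0, "wy": 0, "wz": 0}])

```text
clock: 11.1
position: [0.5169, -0.035, 0.0525]
ee_rot: [[-0.99, -0.138, -0.0], [-0.138, 0.99, 0.0], [0.0, 0.0, -1.0]]
force: [-0.4, -3.7, 2.3]
grip_width: -0.001
grip_force: 1.8
```

Emit:
jog_arm(series=[{"tx": -0.001, "ty": 0.007, "tz": 0, "wx": 0, "wy": 0, "wz": 0}, {"tx": -0.001, "ty": 0.007, "tz": 0, "wx": 0, "wy": 0, "wz": 0}])

```text
clock: 11.3
position: [0.5166, -0.033, 0.0525]
ee_rot: [[-0.99, -0.138, -0.0], [-0.138, 0.99, 0.0], [0.0, 0.0, -1.0]]
force: [0.2, -3.8, 3.8]
grip_width: -0.002
grip_force: 1.9
```

Run:
```python
from h import *
p=np.load("rack.npy");C,S=np.cos(p[2]),np.sin(p[2])
W=lambda x,y,z:[p[0]+C*x-S*y,p[1]+S*x+C*y,z]
a=cv2.imread("pics/a.png");b=grab_frame("scene")[:,:,::-1].copy();cv2.imwrite("pics/d.png",b)
# turquoise label extent of tin 4 below the gripper: compare right edge of the turquoise/white label along rows at z~.04
for n,im in(("before",a),("now",b)):
    h=cv2.cvtColor(im,cv2.COLOR_BGR2HSV);m=(abs(h[...,0].astype(int)-88)<12)&(h[...,1]>90)&(h[...,2]>50)
    for v in(262,266,270): print(n,v,np.flatnonzero(m[v,150:310])+150)
for y in(-.156,-.113,-.12):print(y,proj("scene",W(0,y,.04)))
print(sense()["position"],sense()["force"])
```

```text
before 262 [208 209 210 250 251 260 261 262 263 264 267 268 269 270 271]
before 266 [209 210 211 212 213 214 215 216 230 231 250 251 252 259 260 261 262 263
 268 269 270 271 272 273 274 280 281 282 283 284]
before 270 [228 229 230 231 232 251 252 253 254 255 256 257 258 259 260 261 266 267
 268 269 270 271 272 273 274 278 279 280 281 282 283 284]
now 262 [198 199 200 201 202 203 204 205 206 207 208 250 251 252 253 254 255 260
 261 262 263 264]
now 266 [218 219 220 221 232 251 252 253 254 255 256 257 258 259 260 261 262 263
 264 265]
now 270 [232 233 234 235 236 237 238 239 251 252 253 254 255 256 257 258 259 260
 261 262 263 264 265]
-0.156 [296.61488856 269.45181064]
-0.113 [275.98484679 265.70769711]
-0.12 [279.31642632 266.31234019]
[ 0.5166238  -0.03297019  0.05246022] [ 0.74695246 -3.242006    3.09284581]
```

Tin 4's label moved 19 px, about 39 mm, so its right edge is now near -113 mm and clear of the flap. The push force stayed low and no tin met the left flap hard. Back off, rise, and go down inside the right cover.

Emit:
jog_arm(series=[{"tx": 0.007, "ty": -0.05, "tz": 0, "wx": 0, "wy": 0, "wz": 0}, {"tx": 0.014, "ty": -0.1, "tz": 0, "wx": 0, "wy": 0, "wz": 0}, {"tx": 0.014, "ty": -0.1, "tz": 0.15, "wx": 0, "wy": 0, "wz": 0}, {"tx": 0.014, "ty": -0.1, "tz": 0.57, "wx": 0, "wy": 0, "wz": 0}, {"tx": 0.014, "ty": -0.1, "tz": 0.57, "wx": 0, "wy": 0, "wz": 0}, {"tx": 0.014, "ty": -0.1, "tz": 0.57, "wx": 0, "wy": 0, "wz": 0}, {"tx": -0.06, "ty": 0.436, "tz": 0.57, "wx": 0, "wy": 0, "wz": 0}, {"tx": -0.06, "ty": 0.436, "tz": 0.57, "wx": 0, "wy": 0, "wz": 0}, {"tx": -0.06, "ty": 0.436, "tz": 0.57, "wx": 0, "wy": 0, "wz": 0}, {"tx": -0.06, "ty": 0.436, "tz": 0.57, "wx": 0, "wy": 0, "wz": 0}, {"tx": -0.06, "ty": 0.436, "tz": 0.57, "wx": 0, "wy": 0, "wz": 0}])

```text
clock: 12.45
position: [0.4983, 0.0985, 0.223]
ee_rot: [[-0.99, -0.141, -0.001], [-0.141, 0.99, 0.0], [0.001, 0.0, -1.0]]
force: [0.4, -0.8, 0.9]
grip_width: 0.001
grip_force: 0.0
```

Emit:
jog_arm(series=[{"tx": 0, "ty": 0, "tz": -0.17, "wx": 0, "wy": 0, "wz": 0}, {"tx": 0, "ty": 0, "tz": -0.345, "wx": 0, "wy": 0, "wz": 0}, {"tx": 0, "ty": 0, "tz": -0.345, "wx": 0, "wy": 0, "wz": 0}, {"tx": 0, "ty": 0, "tz": -0.345, "wx": 0, "wy": 0, "wz": 0}])

```text
clock: 12.85
position: [0.4984, 0.0963, 0.1194]
ee_rot: [[-0.991, -0.136, -0.003], [-0.136, 0.991, 0.0], [0.003, 0.0, -1.0]]
force: [0.2, 0.1, 0.5]
grip_width: -0.001
grip_force: 0.0
```

Emit:
jog_arm(series=[{"tx": 0.009, "ty": -0.066, "tz": 0, "wx": 0, "wy": 0, "wz": 0}, {"tx": 0.018, "ty": -0.132, "tz": 0, "wx": 0, "wy": 0, "wz": 0}, {"tx": 0.027, "ty": -0.19, "tz": 0, "wx": 0, "wy": 0, "wz": 0}, {"tx": 0.034, "ty": -0.24, "tz": 0, "wx": 0, "wy": 0, "wz": 0}, {"tx": 0.04, "ty": -0.28, "tz": -0.01, "wx": 0, "wy": 0, "wz": 0}, {"tx": 0.044, "ty": -0.31, "tz": -0.02, "wx": 0, "wy": 0, "wz": 0}, {"tx": 0.047, "ty": -0.335, "tz": -0.025, "wx": 0, "wy": 0, "wz": 0}, {"tx": 0.047, "ty": -0.335, "tz": -0.025, "wx": 0, "wy": 0, "wz": 0}])

```text
clock: 13.65
position: [0.5127, -0.0035, 0.1122]
ee_rot: [[-0.99, -0.138, -0.001], [-0.138, 0.99, -0.0], [0.001, -0.0, -1.0]]
force: [0.4, 0.3, -0.3]
grip_width: 0.002
grip_force: 0.0
```

Emit:
jog_arm(series=[{"tx": 0.003, "ty": -0.02, "tz": -0.01, "wx": 0, "wy": 0, "wz": 0}, {"tx": 0.006, "ty": -0.045, "tz": -0.025, "wx": 0, "wy": 0, "wz": 0}, {"tx": 0.006, "ty": -0.045, "tz": -0.04, "wx": 0, "wy": 0, "wz": 0}, {"tx": 0.006, "ty": -0.045, "tz": -0.05, "wx": 0, "wy": 0, "wz": 0}, {"tx": 0.006, "ty": -0.045, "tz": -0.05, "wx": 0, "wy": 0, "wz": 0}])

```text
clock: 14.15
position: [0.5141, -0.0161, 0.0967]
ee_rot: [[-0.99, -0.139, -0.001], [-0.139, 0.99, 0.0], [0.001, 0.0, -1.0]]
force: [0.2, -0.2, 0.9]
grip_width: 0.005
grip_force: 0.0
```

Now press in 3 mm steps, watching the force.

Emit:
jog_arm(series=[{"tx": 0, "ty": 0, "tz": -0.01, "wx": 0, "wy": 0, "wz": 0}, {"tx": 0, "ty": 0, "tz": -0.02, "wx": 0, "wy": 0, "wz": 0}, {"tx": 0, "ty": 0, "tz": -0.02, "wx": 0, "wy": 0, "wz": 0}])

```text
clock: 14.45
position: [0.5147, -0.0163, 0.0914]
ee_rot: [[-0.99, -0.139, 0.0], [-0.139, 0.99, -0.0], [-0.0, -0.0, -1.0]]
force: [-0.2, -0.2, -2.0]
grip_width: -0.0
grip_force: 0.0
```

Emit:
jog_arm(series=[{"tx": 0, "ty": 0, "tz": -0.01, "wx": 0, "wy": 0, "wz": 0}, {"tx": 0, "ty": 0, "tz": -0.01, "wx": 0, "wy": 0, "wz": 0}])

```text
clock: 14.65
position: [0.5149, -0.0166, 0.0892]
ee_rot: [[-0.99, -0.139, 0.0], [-0.139, 0.99, -0.001], [-0.0, -0.001, -1.0]]
force: [-2.5, -0.4, 4.9]
grip_width: -0.001
grip_force: 2.2
```

Emit:
jog_arm(series=[{"tx": 0, "ty": 0, "tz": -0.01, "wx": 0, "wy": 0, "wz": 0}, {"tx": 0, "ty": 0, "tz": -0.01, "wx": 0, "wy": 0, "wz": 0}])

```text
clock: 14.85
position: [0.515, -0.017, 0.0864]
ee_rot: [[-0.99, -0.139, 0.001], [-0.139, 0.99, -0.002], [-0.0, -0.002, -1.0]]
force: [-2.4, -2.5, 4.5]
grip_width: -0.0
grip_force: 2.5
```

Emit:
jog_arm(series=[{"tx": 0, "ty": 0, "tz": -0.01, "wx": 0, "wy": 0, "wz": 0}, {"tx": 0, "ty": 0, "tz": -0.01, "wx": 0, "wy": 0, "wz": 0}])

```text
clock: 15.05
position: [0.5147, -0.0164, 0.0826]
ee_rot: [[-0.99, -0.138, 0.0], [-0.138, 0.99, -0.0], [-0.0, -0.0, -1.0]]
force: [-0.6, 0.0, 0.6]
grip_width: 0.003
grip_force: 0.1
```

Emit:
jog_arm(series=[{"tx": 0, "ty": 0, "tz": -0.007, "wx": 0, "wy": 0, "wz": 0}, {"tx": 0, "ty": 0, "tz": -0.007, "wx": 0, "wy": 0, "wz": 0}])

```text
clock: 15.25
position: [0.5146, -0.0162, 0.0803]
ee_rot: [[-0.99, -0.138, 0.0], [-0.138, 0.99, 0.0], [-0.0, 0.0, -1.0]]
force: [0.1, -1.0, 1.5]
grip_width: 0.003
grip_force: 0.7
```

The same snap signature. One more small press to reach the stop, then retract and check.

Emit:
jog_arm(series=[{"tx": 0, "ty": 0, "tz": -0.007, "wx": 0, "wy": 0, "wz": 0}, {"tx": 0, "ty": 0, "tz": -0.007, "wx": 0, "wy": 0, "wz": 0}])

```text
clock: 15.45
position: [0.5148, -0.0162, 0.0801]
ee_rot: [[-0.99, -0.139, -0.001], [-0.139, 0.99, 0.0], [0.001, 0.0, -1.0]]
force: [-7.1, 1.9, 16.3]
grip_width: -0.002
grip_force: 7.8
```

Emit:
jog_arm(series=[{"tx": 0, "ty": 0, "tz": 0.1, "wx": 0, "wy": 0, "wz": 0}, {"tx": 0, "ty": 0, "tz": 0.5, "wx": 0, "wy": 0, "wz": 0}, {"tx": 0, "ty": 0, "tz": 0.8, "wx": 0, "wy": 0, "wz": 0}, {"tx": 0, "ty": 0, "tz": 0.8, "wx": 0, "wy": 0, "wz": 0}, {"tx": -0.3, "ty": 0, "tz": 0.8, "wx": 0, "wy": 0, "wz": 0}, {"tx": -0.3, "ty": 0, "tz": 0.8, "wx": 0, "wy": 0, "wz": 0}, {"tx": -0.3, "ty": 0, "tz": 0.8, "wx": 0, "wy": 0, "wz": 0}, {"tx": -0.3, "ty": 0, "tz": 0.8, "wx": 0, "wy": 0, "wz": 0}])

```text
clock: 16.25
position: [0.4245, -0.0163, 0.3192]
ee_rot: [[-0.99, -0.138, 0.003], [-0.138, 0.99, -0.001], [-0.003, -0.001, -1.0]]
force: [-0.1, 0.3, -0.1]
grip_width: 0.0
grip_force: 0.0
```

Run:
```python
from h import *
p=np.load("rack.npy");C,S=np.cos(p[2]),np.sin(p[2])
W=lambda x,y,z:[p[0]+C*x-S*y,p[1]+S*x+C*y,z]
b={n:grab_frame(n)[:,:,::-1].copy() for n in C and ("scene","side")}
for n in b: cv2.imwrite(f"pics/f_{n}.png",b[n])
ref={"scene":cv2.imread("pics/a.png"),"side":cv2.imread("pics/b.png")}
# lip = bright bar: brightness profile down the column through predicted lip ends (sticking out beyond the cover)
for s in(1,-1):
  for n in b:
    for x in(-.046,.0,.046):
      q={a:proj(n,W(x,s*(.063+.06*np.cos(a))+.002,.086+.06*np.sin(a))) for a in(0,.21)}
      u,v=q[0].round().astype(int)
      print(s,n,x,"v0 %.1f v21 %.1f"%(q[0][1],q[.21][1]),"rows from",v-9,b[n][v-9:v+6,u].mean(1).astype(int).tolist())
h=cv2.cvtColor(b["scene"],cv2.COLOR_BGR2HSV);m=(abs(h[...,0].astype(int)-88)<12)&(h[...,1]>90)&(h[...,2]>50)
for v in(262,266,270):print(v,np.flatnonzero(m[v,150:310])+150)
print(sense()["clock"],sense()["force"])
```

```text
1 scene -0.046 v0 238.4 v21 233.0 rows from 229 [152, 139, 122, 83, 72, 64, 55, 50, 62, 104, 153, 170, 106, 47, 46]
1 scene 0.0 v0 227.0 v21 221.8 rows from 218 [176, 175, 175, 175, 155, 99, 133, 161, 180, 219, 214, 174, 166, 210, 224]
1 scene 0.046 v0 216.3 v21 211.1 rows from 207 [174, 168, 169, 154, 91, 62, 49, 51, 74, 134, 180, 170, 128, 166, 224]
1 side -0.046 v0 311.8 v21 306.2 rows from 303 [128, 116, 111, 114, 118, 117, 101, 28, 33, 45, 63, 64, 64, 63, 62]
1 side 0.0 v0 310.0 v21 304.5 rows from 301 [213, 192, 22, 36, 35, 32, 59, 162, 220, 223, 200, 154, 132, 171, 169]
1 side 0.046 v0 308.2 v21 302.7 rows from 299 [146, 147, 149, 151, 155, 143, 93, 39, 32, 46, 65, 67, 65, 66, 66]
-1 scene -0.046 v0 259.2 v21 253.4 rows from 250 [188, 223, 223, 224, 216, 166, 124, 103, 136, 188, 195, 188, 145, 120, 110]
-1 scene 0.0 v0 246.5 v21 240.9 rows from 238 [194, 226, 223, 220, 190, 159, 209, 228, 230, 226, 211, 181, 140, 92, 91]
-1 scene 0.046 v0 234.7 v21 229.1 rows from 226 [188, 188, 186, 189, 189, 184, 179, 145, 129, 186, 222, 214, 184, 152, 135]
-1 side -0.046 v0 248.1 v21 243.7 rows from 239 [100, 99, 98, 96, 91, 96, 90, 55, 171, 225, 198, 138, 30, 34, 37]
-1 side 0.0 v0 246.8 v21 242.5 rows from 238 [143, 138, 139, 142, 143, 143, 140, 171, 217, 219, 138, 27, 36, 32, 127]
-1 side 0.046 v0 245.6 v21 241.2 rows from 237 [128, 114, 104, 90, 103, 104, 58, 170, 234, 220, 154, 70, 82, 76, 74]
262 [198 199 200 201 202 203 204 205 206 207 208 209 250 251 252 253 254 255
 256 262 263 264 265 266]
266 [219 220 221 251 252 253 254 255 256 257 258 259 260 261 262 263 264 265
 266]
270 [233 234 235 236 237 238 239 251 252 253 254 255 256 257 258 259 260 261
 262 263 264 265 266]
16.35 [ 0.28438935  0.22055058 -0.6416705 ]
```

Both lips project at their shut positions (right: rows 260/246/236 against 259/246.5/234.7 for level), both presses stopped at the same height, and the tins stayed put.

```bash
python3 -c "
from plant import *
print(job_done())"
```

```text
the job is handed in; nothing more can be done
None
```

I shut the left cover, slid the four tins along the lane clear of the right cover, then shut that one and handed the job in at about 16 s; the camera check shows both covers level, I touched none of the bystanders, and I did not check from a picture afterwards that the tins stand fully upright.

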